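# Shut the turbidimeter on the blank and lay the next sample over

### The job

The blank is already standing in the turbidimeter: gently lower the hinged lid until it is fully closed so that the meter can zero itself. Meanwhile rouse the next sample: draw the red-capped vial straight up out of the rack until it is clear, then turn it over onto its side so that its sediment spreads along the glass. Finish while still holding it like that in the gripper, lying level, still, and at least 20 cm above the bench; leave everything else where it stands and the lid shut.

Things in the scene. Friction and masses are not known exactly. Their poses are not given: they have to be found in the camera images.
- turbidimeter: bench turbidimeter, fixed: white box 240 mm deep (x -135 to +105), 220 mm wide (y +-110), flat deck 115 mm above the bench; a grey keypad panel slopes along its front from x -135 (55 mm high) to x -75 (115 mm high). Origin on the bench; +x points from keypad to rear, z up. The sample well, at x -15, y 0, holds the blank.
- lid (a joint): grey hinged lid over the sample well, rad: 0 fully closed (flat on the deck), grows as its front edge swings up and back, stop at 1.6; starts open at 1.2 to 1.55. The hinge is stiff: the lid (110 g) stays at any angle where it is left, takes 0.3 to 1.5 N at its front edge to lower, and nothing snaps it shut. See lid_hinge and lid_edge for its shape.
- lid_hinge (a point): mid-point of the lid's hinge axis: in the turbidimeter's frame x +40, y 0, 121 mm above the bench; the axis runs along the turbidimeter's y. Axes as the turbidimeter's. The lid is a hollow hood, 110 mm long from this axis to its front edge, 100 mm wide, walls 4 mm thick, with a 40 mm wide blue finger lip standing 7 mm out of its front wall near the deck.
- lid_edge (a point): moves with the lid: middle of the front edge of its flat outer top, 110 mm along the lid from the hinge axis and 30 mm out from it (at right angles to the top). -x points from hinge to front edge, z out of the outer top (up when closed, towards the rear when open). Closed it is 151 mm above the bench.
- rack: blue plastic vial rack, fixed: 60 mm deep (x), 242 mm long (y), 45 mm high; one row of four 28 mm round holes at y -81, -27, +27, +81 (x 0) through a 6 mm top plate; the vials stand on a floor 6 mm above the bench. Origin: centre of its underside on the bench; z up.
- vial_red: the sample to take: glass vial of dark red wine, closed with a ribbed red cap; glass 25 mm diameter, cap 26 mm diameter and 18 mm high, 95 mm high in all, about 50 to 90 g. Origin: centre of its underside; z along the vial, up through the cap. It stands upright in one of the rack's holes (which varies), the upper 56 mm showing above the rack; neighbours' centres are 54 mm or more away.
- vial_red_mid (a point): the middle of the red-capped vial: on its axis, 47.5 mm from its foot. Axes as the vial's.
- vial_yellow: a capped glass sample vial like vial_red but with a yellow cap; standing in another hole of the rack; leave it there. Same size and origin as vial_red.
- vial_white: a capped glass sample vial like vial_red but with a white cap; standing in another hole of the rack; leave it there. Same size and origin as vial_red.
- blank: the blank: clear vial with a black cap, same size and origin as vial_red, standing in the turbidimeter's well with its top 18 mm above the deck; leave it there, the lid closes over it without touching it.
- flask_a: conical glass flask with a cork, 84 mm diameter at the foot, 158 mm high with the cork; loose; origin at the centre of its underside. Leave alone.
- flask_b: second conical flask, the same. Leave alone.
- wash_bottle: white plastic wash bottle with red top and spout, 66 mm diameter, about 185 mm high; loose; origin at the centre of its underside. Leave alone.
- beaker: empty glass beaker, 68 mm diameter, 92 mm high; loose; origin at the centre of its underside. Leave alone.
- wipes_box: green and white box of wipes, 115 x 215 x 80 mm, with one wipe standing out of its top to 105 mm; loose; origin at the centre of its underside. Leave alone.
There are look-alikes about, which are no part of the job. What is shaped like the vial_red but blue, green or purple is not meant.

How it is judged:
By the outcome, as a careful person would: the job done as asked, in the order asked, and still so for the second after the job is handed in, while the arm keeps its last pose, push and grip.
It also fails if it takes over 53 s, if anything falls off the work surface, if the arm or the gripper's body presses on something with over 40 N, if the wrist force passes 120 N, or if a joint passes its speed limit or range.

### The arm

A 7-joint arm with a two-finger parallel gripper is mounted at the origin on the work surface. World frame = base frame: x ahead of the robot, y to its left, z up, the work surface at z = 0. Lengths are in m, angles in degrees, forces in N, time in s.
With the tool pointing down it reaches from about 0.4 to 0.875 m from the base axis. Payload 6.5 kg.
Tool frame: the origin (TCP) lies midway between the tips of the shut fingers; the grasp point (between the pads) lies 19 mm behind it (tcp_to_grasp is the distance from the TCP to the grasp point, in m); x points along the fingers, z is the direction in which the jaws open and shut, and the axes are right-handed (so a half turn about x gives the same grasp; the last joint's range is limited). The gripper opens to 85 mm and grips with 20 to 120 N. Pads are 22 mm wide; open, the fingers measure 114 mm over their backs; the gripper's body (76 mm by 85 mm) begins 54 mm behind the grasp point. The pads swing forward as they close: fully open they stand 13 mm farther back than shut.
Start: joints at [72.582, 30.733, -0.252, 88.115, 0.149, 61.152, -4.079], TCP at [0.153, -0.632, 0.231] pointing down, gripper open.
Joint ranges: [-154.64, 154.64], [-21.42, 123.67], [-72.66, 72.17], [13.99, 137.28], [-74.86, 254.86], [10.95, 109.41], [-158.01, 158.01]. Speed limits (degrees/s): [136.94, 136.94, 180, 180, 180, 180, 180].

### API

Orientations are given as a 3x3 rotation matrix whose columns are the frame's x, y, z axes.
In Python, from cell import read_state, read_camera, job_done, tcp_to_grasp gives the robot as it stands. The module is installed in compiled form; this text tells all that it offers.
- The arm moves only by the tool play_rows, never from a script. Its argument "targets" is text: rows parted by semicolons, each of 6 numbers parted by spaces: the shift along the tool's x, y, z in mm, then the turn, a rotation vector about the tool's x, y, z in rad. A call has 1 to 10 rows; each row is the pose to reach, as a shift and turn from the pose commanded when the call began, along the tool's axes at that moment; what a row does not reach only later rows make up. A row lasts 1/8 s, in which the tool goes at most 62.5 mm and 10.7 degrees, less where a joint would pass 70% of its speed; a pose out of reach is approached as far as the arm can. A call with a gripper value outside its range is refused whole. "jaw" is the gripper command: -1 is shut, 1 is fully open, values between are in proportion, set as the call begins (left out, the last holds). The fingers move at their own pace and stop on an object; "newtons" is the grip in N (left out, the last holds). Time passes only in rows, so rows that repeat a pose let the fingers close. It gives the time, the measured TCP pose, the force and the opening at its end, in the units of the state.
- read_state(): the state, without advancing time (a new reading comes with each control period).
- read_camera(name): name is "scene" or "side" or "wrist"; returns a dict with "image" (420x560x3 uint8, red, green, blue), "depth" (420x560 float32, m along the optical axis (not along the pixel's ray), 0 where there is no reading), "camera_matrix" (3x3 intrinsics, pixels), "R" (3x3) and "t" (3): a world point X has camera coordinates R X + t. Camera axes: x right, y down, z forward; pixel columns grow to the right and rows downward; lengths in m; the calibration is good to about 2 mm. A picture is of the moment at which its call begins.
- job_done(): hands the job in, once; it reports no verdict.
The state is a dict: "clock": time; "joint_positions": joint angles; "joint_vel": joint speeds; "effort": joint torques, N m; "position": TCP position; "orientation": TCP orientation; "contact_force": force on the tool from outside, world axes, zero at the start; "wrist_torque": the same for the moment, N m; "gripper_width": finger opening in m.
Only numpy, scipy, OpenCV 4.12 (cv2) and the standard library are available. Lean on these libraries where they do the work, as an engineer would, in place of code of your own. Each camera call takes 0.05 s, during which the arm holds its last target.

## Working session

There is one attempt and no reset: what is moved stays moved. The work goes in short steps, Python scripts to look and compute and a tool call to move; the robot and the scene stay as the last step left them, time stands still between calls to the robot, and variables do not carry over. Pictures are saved under pics/ and viewed, and the job is handed in when it is done.

Besides the shell and the picture viewer there is one more tool, called after "Request:" as name(argument=value, ...) on one line, values as JSON. play_rows: Moves the arm, as the interface text tells. Its arguments: {"type":"object","properties":{"targets":{"type":"string"},"jaw":{"type":"number"},"newtons":{"type":"number"}},"required":["targets"]}

```bash
mkdir -p pics; cat > h.py <<'E'
import numpy as np,cv2,pickle
from cell import read_state,read_camera,job_done,tcp_to_grasp
def snap(n,f):
    c=read_camera(n); cv2.imwrite(f'pics/{f}.png',c['image'][:,:,::-1]); pickle.dump(c,open(f'{f}.pkl','wb')); return c
def load(f): return pickle.load(open(f'{f}.pkl','rb'))
def px(c,u,v,w=0):
    d=c['depth'][v-w:v+w+1,u-w:u+w+1]; z=np.median(d[d>0]) if (d>0).any() else np.nan
    K=c['camera_matrix']; p=np.array([(u-K[0,2])/K[0,0]*z,(v-K[1,2])/K[1,1]*z,z])
    return c['R'].T@(p-c['t'])
def proj(c,X):
    p=c['R']@np.array(X)+c['t']; q=c['camera_matrix']@p; return q[:2]/q[2]
def ray(c,u,v,h):
    K=c['camera_matrix']; d=c['R'].T@np.array([(u-K[0,2])/K[0,0],(v-K[1,2])/K[1,1],1]); o=-c['R'].T@c['t']
    return o+d*(h-o[2])/d[2]
E
python3 - <<'E'
from h import *
np.set_printoptions(precision=3,suppress=True)
for n in ['scene','side','wrist']:
    c=snap(n,n+'0'); print(n,-c['R'].T@c['t'],c['R'][2])
s=read_state();print(s,tcp_to_grasp)
E
```

```text
scene [1.242 0.759 0.962] [-0.5   -0.592 -0.632]
side [ 0.407 -1.108  1.452] [ 0.096  0.632 -0.769]
wrist [ 0.218 -0.616  0.373] [-0.262 -0.062 -0.963]
{'clock': 0.15, 'joint_positions': array([72.582, 30.768, -0.254, 88.157,  0.15 , 61.153, -4.082]), 'joint_vel': array([ 0.043, -0.093, -0.036, -0.068, -0.051,  0.065,  0.048]), 'effort': array([  0.002, -58.378,   1.05 , -25.935,   0.013,   0.007,   0.   ]), 'position': array([ 0.153, -0.631,  0.231]), 'orientation': array([[-0.   ,  0.972,  0.236],
       [ 0.001,  0.236, -0.972],
       [-1.   , -0.   , -0.001]]), 'contact_force': array([ 0.002,  0.171, -0.983]), 'wrist_torque': array([0.04 , 0.017, 0.043]), 'gripper_width': 0.08518571844819192} 0.0187
```

View pics/scene0.png

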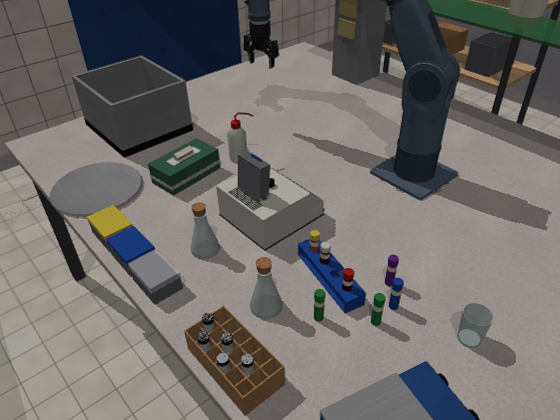

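View pics/side0.png

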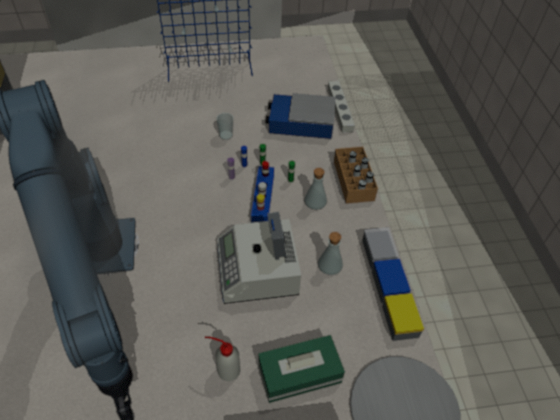

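View pics/wrist0.png

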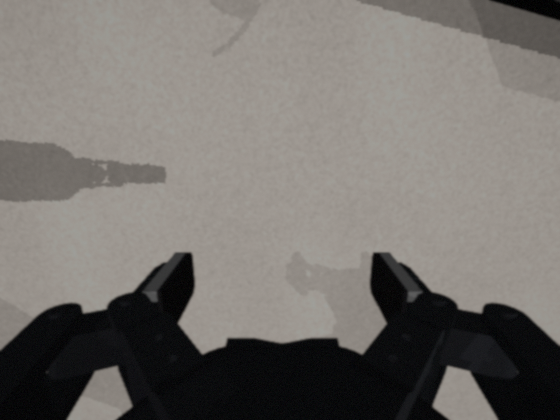

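```bash
python3 - <<'E'
from h import *
for f,(a,b,c_,d) in {'scene0':(200,140,420,330),'side0':(200,130,340,310)}.items():
    c=load(f); im=c['image'][b:d,a:c_,::-1]; s=3.2 if f[1]=='i' else 3.1
    cv2.imwrite(f'pics/{f}_crop.png',cv2.resize(im,None,fx=s,fy=s,interpolation=cv2.INTER_CUBIC))
E
```

```text
(no output)
```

View pics/scene0_crop.png

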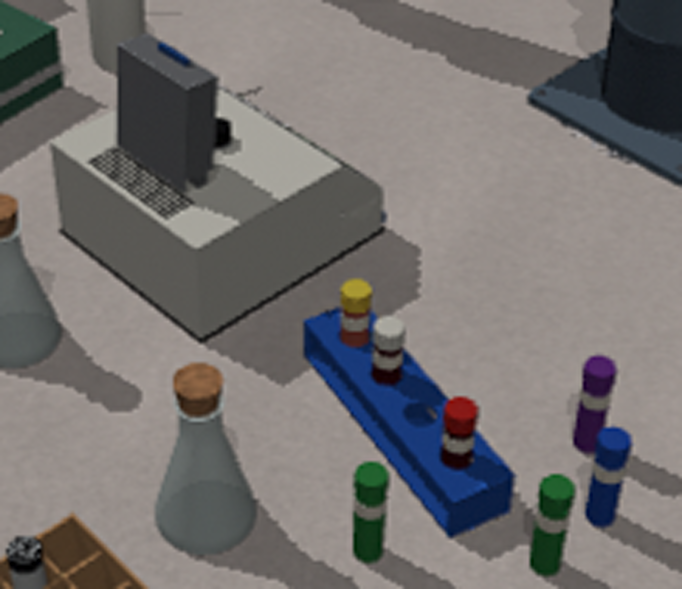

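View pics/side0_crop.png

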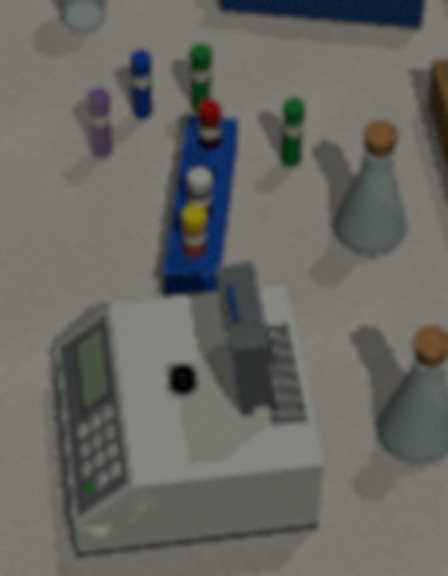

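```bash
python3 - <<'E'
from h import *
np.set_printoptions(precision=4,suppress=True)
for f in ['scene0','side0']:
    c=load(f); K=c['camera_matrix']; h,w=c['depth'].shape
    v,u=np.mgrid[:h,:w]; z=c['depth']
    P=np.stack([(u-K[0,2])/K[0,0]*z,(v-K[1,2])/K[1,1]*z,z],-1); X=(P-c['t'])@c['R']
    im=c['image'].astype(int); r,g,b=im[...,0],im[...,1],im[...,2]; ok=z>0
    # deck
    roi=(X[...,0]>0.25)&(X[...,0]<0.85)&(X[...,1]>-0.5)&(X[...,1]<0.2)&ok
    m=roi&(abs(X[...,2]-.115)<.006)&(abs(r-b)<40)&(r>70)
    n,l,st,_=cv2.connectedComponentsWithStats(m.astype(np.uint8)); k=1+np.argmax(st[1:,4]); p=X[l==k]
    rc=cv2.minAreaRect(p[:,:2].astype(np.float32)*1000); print(f,'deck',len(p),p[:,2].mean(),rc,cv2.boxPoints(rc).tolist())
    m=roi&(abs(X[...,2]-.045)<.006)&(b>r+40)&(b>g+25)
    n,l,st,_=cv2.connectedComponentsWithStats(m.astype(np.uint8)); k=1+np.argmax(st[1:,4]);p=X[m]
    rc=cv2.minAreaRect(p[:,:2].astype(np.float32)*1000); print('rack',len(p),p[:,2].mean(),rc)
    m=(X[...,0]>0.25)&(X[...,0]<0.95)&(X[...,1]>-.2)&(X[...,1]<0.5)&(r>110)&(g<60)&(b<60)&ok&(X[...,2]>.08)
    p=X[m]; print('red',len(p),p.mean(0),p.min(0),p.max(0), np.argwhere(m).mean(0))
    t=p[p[:,2]>.098];print('top',len(t),t.mean(0))
    # lid dark grey region above deck
    m=roi&(X[...,2]>.135)&(abs(r-b)<30)&(r<120)&(X[...,2]<.3)
    n,l,st,_=cv2.connectedComponentsWithStats(m.astype(np.uint8)); k=1+np.argmax(st[1:,4]);p=X[l==k]
    print('lid',len(p),p.min(0),p.max(0),p.mean(0))
c=load('scene0')
for n,(u,v) in dict(red=(349,272),yellow=(315,234),white=(325,246),blacktop=(271,180),lidtopL=(240,154),lidtopR=(268,163)).items(): print(n,px(c,u,v))
c=load('side0')
for n,(u,v) in dict(red=(265,164),black=(257,248),lip=(272,225),yel=(260,197),wh=(262,186)).items(): print(n,px(c,u,v))
E
```

```text
scene0 deck 1802 0.11337406681030468 ((541.42578125, -157.41726684570312), (188.7357635498047, 227.58457946777344), 0.20794859528541565) [[446.6455078125, -43.968223571777344], [447.4715576171875, -271.5513000488281], [636.2060546875, -270.8663024902344], [635.3800048828125, -43.283233642578125]]
rack 626 0.04319285967906135 ((562.9331665039062, 119.14252471923828), (176.56631469726562, 60.91792297363281), 76.98356628417969)
red 55 [0.5886 0.2317 0.0996] [0.5769 0.2187 0.0965] [0.5995 0.243  0.1024] [271.3091 348.4727]
top 47 [0.589  0.2319 0.0999]
lid 1142 [ 0.5481 -0.2092  0.1351] [ 0.5996 -0.1034  0.2367] [ 0.5823 -0.1434  0.1927]
side0 deck 2746 0.11495830982402755 ((535.9008178710938, -159.81137084960938), (191.81651306152344, 226.80799865722656), 0.6936126947402954) [[438.62677001953125, -47.576698303222656], [441.37237548828125, -274.3680725097656], [633.1748657226562, -272.0460510253906], [630.4292602539062, -45.254669189453125]]
rack 325 0.04505461690450149 ((559.1891479492188, 114.0478286743164), (179.7702178955078, 59.82154083251953), 76.94602966308594)
red 9 [0.5888 0.2343 0.0992] [0.5815 0.227  0.0939] [0.5966 0.2391 0.1069] [163. 266.]
top 5 [0.5871 0.2327 0.1019]
lid 531 [ 0.5485 -0.2152  0.1356] [ 0.5943 -0.1069  0.2402] [ 0.5694 -0.1796  0.2116]
red [0.5897 0.2344 0.1   ]
yellow [0.5536 0.0778 0.0989]
white [0.5702 0.1319 0.1032]
blacktop [ 0.5086 -0.1576  0.1305]
lidtopL [ 0.5815 -0.2012  0.232 ]
lidtopR [ 0.3277 -0.3972 -0.0063]
red [0.5848 0.231  0.0978]
black [ 0.5107 -0.1599  0.1276]
lip [ 0.555  -0.1645  0.2421]
yel [0.5473 0.0697 0.1033]
wh [0.5605 0.1214 0.1013]
```

```bash
cat >> h.py <<'E'
from scipy.spatial.transform import Rotation as Ro
def row(pt,R=None,s=None):
    s=s or read_state(); R0=np.array(s['orientation']); d=R0.T@(np.array(pt)-s['position'])*1000
    rv=Ro.from_matrix(R0.T@(R if R is not None else R0)).as_rotvec()
    return np.round(np.r_[d,rv],3)
D=np.array([[0,1,0],[0,0,-1],[-1,0,0.]])
E
python3 - <<'E'
from h import *
np.set_printoptions(precision=3,suppress=True)
c=load('scene0')
for n,(u,v) in dict(bot=(237,125),boxc=(185,155),fa=(200,207),fb=(264,262),green1=(319,292),green2=(379,297),blue=(397,282),pur=(393,258),beaker=(475,312)).items(): print(n,px(c,u,v))
c=load('side0')
for n,(u,v) in dict(bot=(227,348),g1=(291,163),g2=(263,147),fa=(335,237)).items(): print(n,px(c,u,v))
print(row([.64,-.16,.33],D))
E
```

```text
bot [ 0.397 -0.473  0.144]
boxc [ 0.591 -0.514  0.086]
fa [ 0.753 -0.162  0.156]
fb [0.757 0.114 0.157]
green1 [0.685 0.227 0.093]
green2 [0.592 0.332 0.093]
blue [0.524 0.33  0.094]
pur [0.468 0.272 0.095]
beaker [0.439 0.495 0.063]
bot [ 0.393 -0.493  0.156]
g1 [0.68  0.226 0.097]
g2 [0.589 0.322 0.097]
fa [ 0.754 -0.166  0.154]
[ -98.996  584.323 -343.37     0.238   -0.001    0.   ]
```

Request:
play_rows(targets="-50 0 0 0.1 0 0;-99 30 -18 0.238 0 0;-99 90 -53 0.238 0 0;-99 150 -88 0.238 0 0;-99 200 -118 0.238 0 0;-99 250 -147 0.238 0 0;-99 300 -176 0.238 0 0;-99 350 -206 0.238 0 0;-99 400 -235 0.238 0 0;-99 400 -235 0.238 0 0", jaw=-1)

```text
clock: 1.4
position: [0.4901, -0.3036, 0.3299]
orientation: [[0.001, 1.0, 0.009], [0.003, 0.009, -1.0], [-1.0, 0.001, -0.003]]
contact_force: [-0.3, -0.5, 0.5]
gripper_width: -0.0001
```

```bash
python3 - <<'E'
from h import *
np.set_printoptions(precision=3,suppress=True)
c=snap('wrist','w1'); s=read_state(); print(s['clock'],s['position'],s['joint_positions'],s['contact_force'],row([.64,-.16,.33],D,s))
E
```

```text
1.45 [ 0.488 -0.307  0.33 ] [ 34.31   18.741  -8.514  92.473   2.875  69.043 -64.528] [-0.03  -0.297  0.928] [  -0.035  152.887 -146.184    0.005   -0.001    0.   ]
```

View pics/w1.png

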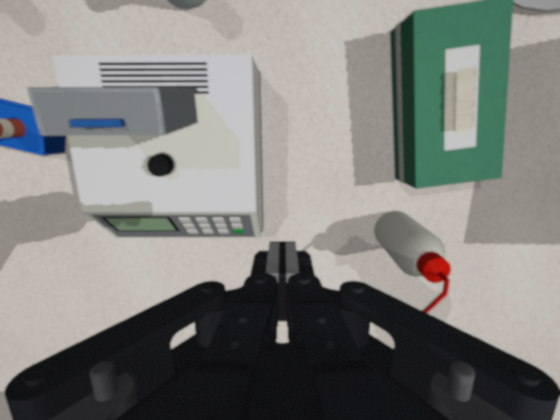

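```bash
python3 - <<'E'
from h import *
np.set_printoptions(precision=4,suppress=True)
c=load('w1')
for n,(u,v,h) in dict(rearR=(252,57,.115),rearL=(57,57,.115),frontR=(261,210,.115),frontL=(82,206,.115),cap=(160,164,.133)).items(): print(n,px(c,u,v,1),ray(c,u,v,h))
for n,(u,v) in dict(lip=(97,123),lipL=(72,124),lipR=(123,123),edgeL=(45,95),edgeR=(155,95),frontbotL=(45,130),frontbotR=(155,130),).items(): print(n,px(c,u,v,1))
E
```

```text
rearR [ 0.6502 -0.258   0.0004] [ 0.6277 -0.2691  0.115 ]
rearL [ 0.6258 -0.0539  0.1153] [ 0.6258 -0.0536  0.115 ]
frontR [ 0.4196 -0.2692  0.0055] [ 0.4519 -0.2773  0.115 ]
frontL [ 0.455  -0.052   0.1153] [ 0.4549 -0.0518  0.115 ]
cap [ 0.5112 -0.1631  0.1332] [ 0.5112 -0.163   0.133 ]
lip [ 0.5564 -0.1613  0.2379]
lipL [ 0.5555 -0.1417  0.2376]
lipR [ 0.5565 -0.178   0.2317]
edgeL [ 0.5767 -0.1218  0.233 ]
edgeR [ 0.5774 -0.2059  0.233 ]
frontbotL [ 0.5506 -0.1144  0.2304]
frontbotR [ 0.5514 -0.202   0.2301]
```

Request:
play_rows(targets="0 50 -50 0.005 0 0;0 100 -100 0.005 0 0;0 138 -130 0.005 0 0;0 138 -148 0.005 0 0;30 138 -148 0.005 0 0;80 138 -148 0.005 0 0;121 138 -148 0.005 0 0;121 138 -148 0.005 0 0")

```text
clock: 2.45
position: [0.6209, -0.163, 0.2061]
orientation: [[-0.008, 1.0, -0.008], [0.0, -0.008, -1.0], [-1.0, -0.008, 0.0]]
contact_force: [-0.2, -0.2, 1.2]
gripper_width: 0.0001
```

```bash
python3 - <<'E'
from h import *
np.set_printoptions(precision=4,suppress=True)
s=read_state(); print(s['clock'],s['position'],s['orientation'],s['contact_force'])
for q in [1.45,1.4,1.3,1.2,1.1,1.,.9,.8,.7,.6,.5,.4,.3,.2,.1,.05,0]:
    c,n=np.cos(q),np.sin(q); p=[.566-.085*c+.03*n+.011,-.16,.121+.085*n+.03*c]; print(q,np.array(p),row(p,D,s))
snap('scene','s2')
E
```

```text
2.45 [ 0.6209 -0.163   0.2061] [[-0.0076  0.9999 -0.0078]
 [ 0.0001 -0.0078 -1.    ]
 [-1.     -0.0076  0.    ]] [-0.1885 -0.2409  1.1563]
1.45 [ 0.5965 -0.16    0.209 ] [ -2.666 -24.41   -2.848  -0.008  -0.      0.008]
1.4 [ 0.5921 -0.16    0.2099] [ -3.499 -28.838  -2.813  -0.008  -0.      0.008]
1.3 [ 0.5832 -0.16    0.2109] [ -4.496 -37.793  -2.743  -0.008  -0.      0.008]
1.2 [ 0.5742 -0.16    0.2111] [ -4.594 -46.802  -2.673  -0.008  -0.      0.008]
1.1 [ 0.5652 -0.16    0.2104] [ -3.792 -55.776  -2.602  -0.008  -0.      0.008]
1.0 [ 0.5563 -0.16    0.2087] [ -2.097 -64.625  -2.533  -0.008  -0.      0.008]
0.9 [ 0.5477 -0.16    0.2062] [  0.472 -73.261  -2.465  -0.008  -0.      0.008]
0.8 [ 0.5393 -0.16    0.2029] [  3.89  -81.597  -2.4    -0.008  -0.      0.008]
0.7 [ 0.5313 -0.16    0.1987] [  8.124 -89.551  -2.338  -0.008  -0.      0.008]
0.6 [ 0.5238 -0.16    0.1938] [ 13.13  -97.042  -2.279  -0.008  -0.      0.008]
0.5 [ 0.5168 -0.16    0.1881] [  18.859 -103.995   -2.224   -0.008   -0.       0.008]
0.4 [ 0.5104 -0.16    0.1817] [  25.254 -110.342   -2.174   -0.008   -0.       0.008]
0.3 [ 0.5047 -0.16    0.1748] [  32.251 -116.019   -2.129   -0.008   -0.       0.008]
0.2 [ 0.4997 -0.16    0.1673] [  39.779 -120.969   -2.09    -0.008   -0.       0.008]
0.1 [ 0.4954 -0.16    0.1593] [  47.764 -125.143   -2.057   -0.008   -0.       0.008]
0.05 [ 0.4936 -0.16    0.1552] [  51.903 -126.926   -2.043   -0.008   -0.       0.008]
0 [ 0.492 -0.16   0.151] [  56.126 -128.499   -2.03    -0.008   -0.       0.008]
```

View pics/s2.png

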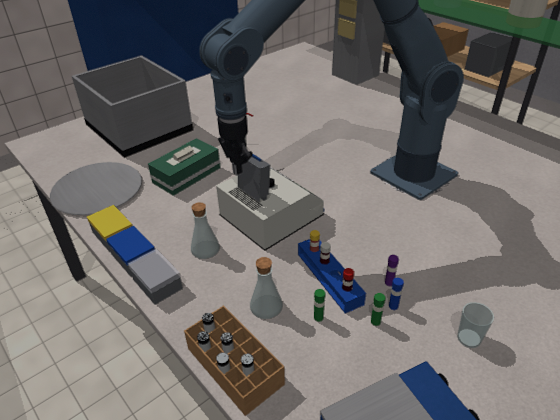

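Request:
play_rows(targets="0 -15 0 0 0 0;0 -25 0 0 0 0;0 -30 0 0 0 0;-1 -35 0 0 0 0;-2 -40 0 0 0 0;-2 -45 0 0 0 0;-2 -50 0 0 0 0;-2 -55 0 0 0 0;-1 -60 0 0 0 0;-1 -60 0 0 0 0")

```text
clock: 3.75
position: [0.5637, -0.1606, 0.2099]
orientation: [[-0.001, 1.0, -0.005], [0.0, -0.005, -1.0], [-1.0, -0.001, -0.0]]
contact_force: [0.2, -0.1, 0.2]
gripper_width: -0.0004
```

```bash
python3 - <<'E'
from h import *
np.set_printoptions(precision=4,suppress=True)
s=read_state(); print(s['clock'],s['position'],s['contact_force'])
c=snap('scene','s3');cv2.imwrite('pics/s3c.png',cv2.resize(c['image'][110:260,180:340,::-1],None,fx=4,fy=4,interpolation=cv2.INTER_CUBIC))
E
```

```text
3.75 [ 0.5637 -0.1606  0.2099] [ 0.1617 -0.0663  0.1647]
```

View pics/s3c.png

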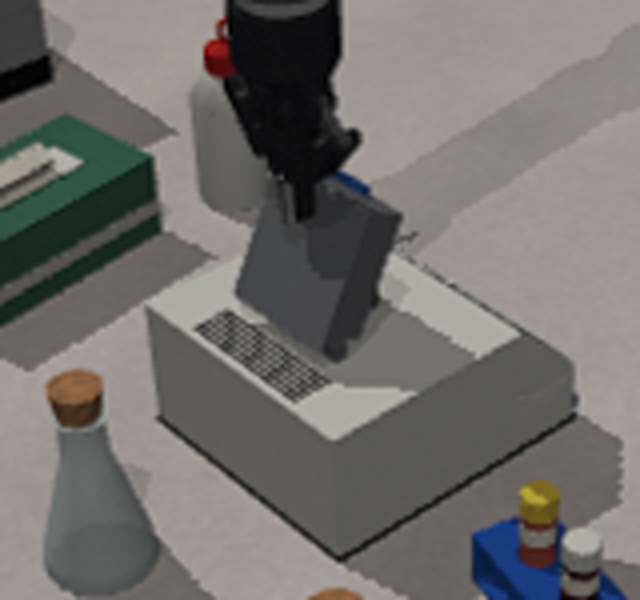

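Request:
play_rows(targets="0 -4 0 0 0 0;1 -9 0 0 0 0;2 -13 0 0 0 0;4 -17 0 0 0 0;5 -22 0 0 0 0;7 -26 0 0 0 0;9 -30 0 0 0 0;11 -34 0 0 0 0;14 -38 0 0 0 0;16 -41 0 0 0 0")

```text
clock: 5.05
position: [0.5231, -0.1606, 0.194]
orientation: [[-0.0, 1.0, -0.005], [-0.0, -0.005, -1.0], [-1.0, -0.0, 0.0]]
contact_force: [-0.1, -0.6, 1.1]
gripper_width: -0.0004
```

Request:
play_rows(targets="3 -4 0 0 0 0;6 -7 0 0 0 0;9 -10 0 0 0 0;12 -13 0 0 0 0;15 -16 0 0 0 0;19 -19 0 0 0 0;23 -22 0 0 0 0;26 -24 0 0 0 0;30 -26 0 0 0 0;30 -26 0 0 0 0")

```text
clock: 6.3
position: [0.4971, -0.1603, 0.1639]
orientation: [[-0.001, 1.0, -0.005], [0.0, -0.005, -1.0], [-1.0, -0.001, -0.0]]
contact_force: [-0.4, 1.0, -0.2]
gripper_width: 0.0
```

```bash
python3 - <<'E'
from h import *
np.set_printoptions(precision=4,suppress=True)
s=read_state(); print(s['clock'],s['position'],s['contact_force'])
c=snap('scene','s4');cv2.imwrite('pics/s4c.png',cv2.resize(c['image'][110:260,180:340,::-1],None,fx=4,fy=4,interpolation=cv2.INTER_CUBIC))
E
```

```text
6.3 [ 0.4971 -0.1603  0.1639] [-0.4204  1.0248 -0.214 ]
```

View pics/s4c.png

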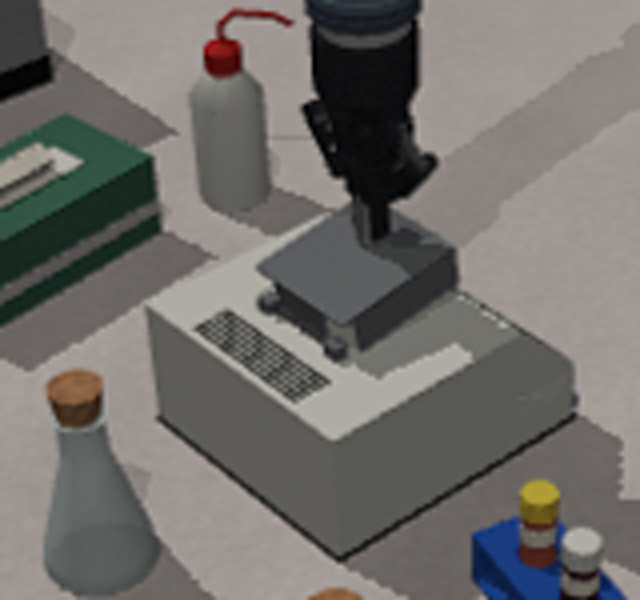

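Lid nearly closed (~0.15 rad). Now slow steps to the end.

Request:
play_rows(targets="2 -1 0 0 0 0;4 -2 0 0 0 0;6 -3 0 0 0 0;8 -4 0 0 0 0;10 -5 0 0 0 0;11 -5 0 0 0 0;12 -5 0 0 0 0;12 -5 0 0 0 0")

```text
clock: 7.35
position: [0.4925, -0.1604, 0.1522]
orientation: [[-0.0, 1.0, -0.005], [0.0, -0.005, -1.0], [-1.0, -0.0, -0.0]]
contact_force: [-0.1, 0.9, 0.4]
gripper_width: 0.0001
```

Request:
play_rows(targets="0.5 0 0 0 0 0;1 0 0 0 0 0;1 0 0 0 0 0")

```text
clock: 7.72
position: [0.4925, -0.1604, 0.1512]
orientation: [[0.0, 1.0, -0.005], [0.0, -0.005, -1.0], [-1.0, 0.0, -0.0]]
contact_force: [-0.0, 0.2, -0.2]
gripper_width: -0.0002
```

Force noise is about 1 N; keep going down in half millimetres until it clearly rises.

Request:
play_rows(targets="0.5 0 0 0 0 0;1 0 0 0 0 0;1 0 0 0 0 0")

```text
clock: 8.1
position: [0.4926, -0.1604, 0.151]
orientation: [[0.0, 1.0, -0.005], [-0.0, -0.005, -1.0], [-1.0, 0.0, 0.0]]
contact_force: [-2.3, 1.1, 8.2]
gripper_width: 0.0001
```

Request:
play_rows(targets="0.5 0 0 0 0 0;1 0 0 0 0 0;1 0 0 0 0 0")

```text
clock: 8.48
position: [0.4927, -0.1605, 0.1509]
orientation: [[0.0, 1.0, -0.005], [-0.0, -0.005, -1.0], [-1.0, 0.0, 0.0]]
contact_force: [-5.0, 2.0, 17.5]
gripper_width: -0.0003
```

Request:
play_rows(targets="-10 0 0 0 0 0;-50 0 0 0 0 0;-110 10 0 0 0 0;-170 10 -30 0 0 0;-180 10 -80 0 0 0;-180 20 -140 0 0 0;-180 30 -200 0 0 0;-180 30 -250 0 0 0;-180 30 -280 0 0 0;-180 30 -280 0 0 0", jaw=1)

```text
clock: 9.72
position: [0.5234, 0.1225, 0.3294]
orientation: [[-0.0, 1.0, -0.0], [0.001, -0.0, -1.0], [-1.0, -0.0, -0.001]]
contact_force: [-0.8, -0.3, -0.2]
gripper_width: 0.0855
```

```bash
python3 - <<'E'
from h import *
np.set_printoptions(precision=4,suppress=True)
s=read_state(); print(s['clock'],s['position'],s['contact_force'],s['joint_positions'])
c=snap('side','s5');cv2.imwrite('pics/s5c.png',cv2.resize(c['image'][130:310,200:340,::-1],None,fx=3.2,fy=3.2,interpolation=cv2.INTER_CUBIC))
snap('scene','sc5')
for u,v in [(240,250),(246,240)]: print(px(c,u,v))
c=snap('wrist','w5')
E
```

```text
9.725 [0.5234 0.1225 0.3294] [-0.7655 -0.3297 -0.198 ] [   0.5777   15.8386  -22.6976   97.4124    6.4436   68.023  -113.7614]
[ 0.4566 -0.1791  0.1527]
[ 0.4785 -0.1436  0.1526]
```

View pics/sc5.png

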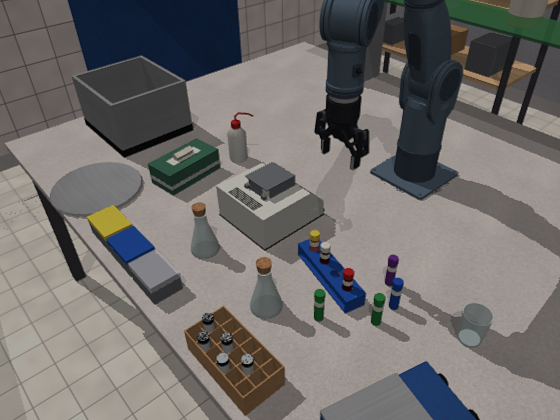

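View pics/w5.png

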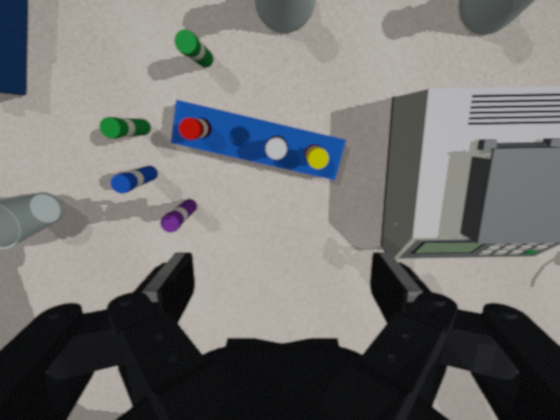

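```bash
python3 - <<'E'
from h import *
np.set_printoptions(precision=4,suppress=True)
c=load('w5'); im=c['image'];cv2.imwrite('pics/w5c.png',cv2.resize(im[80:190,90:360,::-1],None,fx=2.9,fy=2.9,interpolation=cv2.INTER_CUBIC))
r,g,b=[im[...,i].astype(int) for i in range(3)]
for n,m in dict(red=(r>110)&(g<60)&(b<60)).items():
    m=m&(c['depth']>0); vu=np.argwhere(m); X=np.array([px(c,u,v) for v,u in vu]); t=X[X[:,2]>.098]; print(n,len(t),t.mean(0),(t.min(0)+t.max(0))/2,t.min(0),t.max(0))
E
```

```text
red 321 [0.5857 0.23   0.1011] [0.5855 0.2305 0.1008] [0.5743 0.2188 0.0981] [0.5967 0.2421 0.1034]
```

View pics/w5c.png

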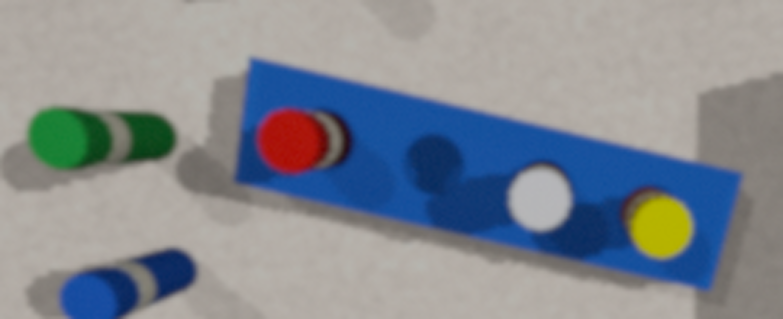

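Request:
play_rows(targets="0 10 -10 -0.17 0 0;0 20 -30 -0.34 0 0;0 30 -50 -0.51 0 0;0 40 -70 -0.68 0 0;0 50 -90 -0.85 0 0;20 60 -105 -1.02 0 0;50 64 -108 -1.19 0 0;90 64 -108 -1.333 0 0;110 64 -108 -1.333 0 0;110 64 -108 -1.333 0 0", newtons=40)

```text
clock: 11.12
position: [0.5882, 0.2256, 0.2182]
orientation: [[-0.002, 0.245, 0.97], [-0.001, 0.97, -0.245], [-1.0, -0.002, -0.002]]
contact_force: [-0.2, -0.5, 1.5]
gripper_width: 0.0857
```

```bash
python3 - <<'E'
from h import *
np.set_printoptions(precision=4,suppress=True)
c=snap('wrist','w6'); s=read_state(); print(s['clock'],s['position'],s['joint_positions']); im=c['image']
r,g,b=[im[...,i].astype(int) for i in range(3)]
m=(r>110)&(g<60)&(b<60)&(c['depth']>0); vu=np.argwhere(m); X=np.array([px(c,u,v) for v,u in vu]); t=X[X[:,2]>.098]; print(len(t),t.mean(0),t.min(0),t.max(0))
a=np.radians(76.4);R=Ro.from_euler('z',a).as_matrix()@D; print(row([.587,.231,.056],R,s))
E
```

```text
11.175 [0.589  0.2264 0.2198] [ -1.2127  33.8708 -34.9033  90.2614  21.0818  62.5542 -55.4794]
561 [0.5861 0.2325 0.1011] [0.5744 0.2204 0.0981] [0.598  0.2442 0.1031]
[163.788   3.954  -3.091  -0.009   0.      0.   ]
```

View pics/w6.png

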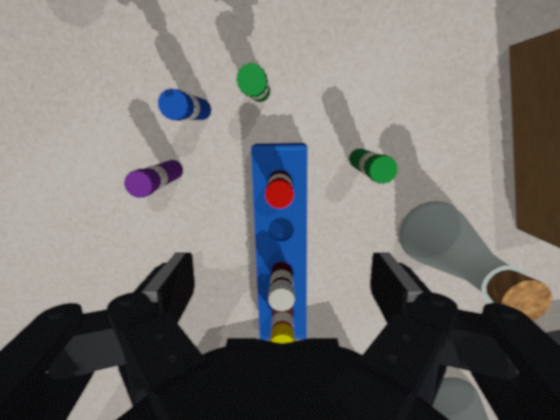

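Request:
play_rows(targets="20 5 -4 -0.009 0 0;60 5 -4 -0.009 0 0;100 5 -4 -0.009 0 0;130 5 -4 -0.009 0 0;150 5 -4 -0.009 0 0;162 5 -4 -0.009 0 0;169 5 -4 -0.009 0 0;169 5 -4 -0.009 0 0;169 5 -4 -0.009 0 0")

```text
clock: 12.3
position: [0.5864, 0.2332, 0.0511]
orientation: [[0.001, 0.232, 0.973], [0.001, 0.973, -0.232], [-1.0, 0.001, 0.001]]
contact_force: [0.8, 0.4, 0.8]
gripper_width: 0.0855
```

```bash
python3 - <<'E'
from h import *
np.set_printoptions(precision=4,suppress=True)
c=snap('wrist','w7'); s=read_state(); print(s['clock'],s['position'],s['contact_force'])
E
```

```text
12.35 [0.5864 0.2332 0.0511] [-0.9856  0.509  -0.0647]
```

View pics/w7.png

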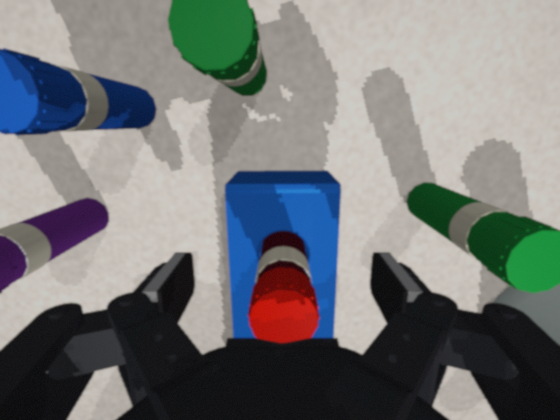

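Red vial sits centred between the fingers (cap ~ (284,312)). Close.

Request:
play_rows(targets="0 0 0 0 0 0;0 0 0 0 0 0;0 0 0 0 0 0;0 0 0 0 0 0;0 0 0 0 0 0;0 0 0 0 0 0", jaw=-1, newtons=40)

```text
clock: 13.1
position: [0.5859, 0.233, 0.0504]
orientation: [[0.0, 0.232, 0.973], [0.0, 0.973, -0.232], [-1.0, 0.0, 0.0]]
contact_force: [-0.8, -0.3, 1.9]
gripper_width: 0.0242
```

Request:
play_rows(targets="-5 0 0 0 0 0;-12 0 0 0 0 0;-22 0 0 0 0 0;-35 0 0 0 0 0;-50 0 0 0 0 0;-70 0 0 0 0 0;-95 0 0 0 0 0;-120 0 0 0 0 0;-150 0 0 0 0 0;-150 0 0 0 0 0")

```text
clock: 14.35
position: [0.5874, 0.234, 0.2039]
orientation: [[0.005, 0.232, 0.973], [0.002, 0.973, -0.232], [-1.0, 0.003, 0.004]]
contact_force: [-0.6, 0.3, -1.0]
gripper_width: 0.0238
```

```bash
python3 - <<'E'
from h import *
np.set_printoptions(precision=4,suppress=True)
c=snap('wrist','w8'); s=read_state(); print(s['clock'],s['position'],s['contact_force'],s['gripper_width'],s['joint_positions'])
snap('scene','sc8')
E
```

```text
14.4 [0.5865 0.2333 0.202 ] [-0.357   0.5292 -0.7154] 0.02376860275545457 [ -1.9317  34.9335 -34.7729  91.2788  22.0495  60.6135 -56.1783]
```

View pics/w8.png

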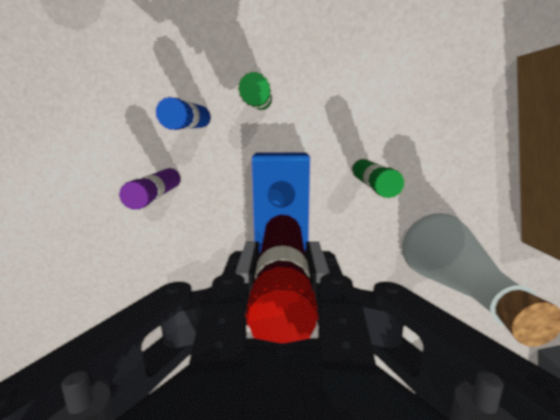

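View pics/sc8.png

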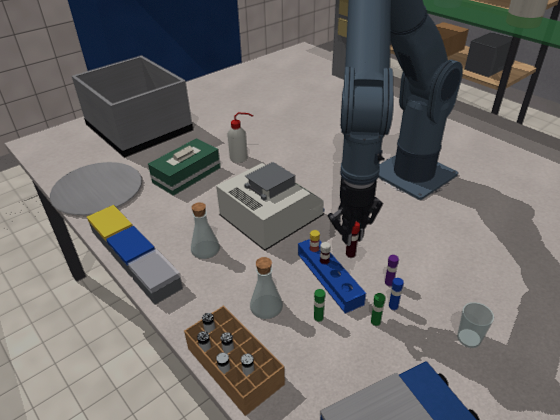

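Request:
play_rows(targets="-40 0 0 0 0 0;-90 0 0 0 0 0;-140 -20 -20 0 0 0;-170 -50 -40 0 0 0;-170 -80 -60 0 0 -0.1;-170 -100 -60 0 0 -0.25;-170 -100 -60 0 0 -0.4;-170 -100 -60 0 0 -0.5;-170 -100 -60 0 0 -0.6;-170 -100 -60 0 0 -0.6")

```text
clock: 15.7
position: [0.5036, 0.1508, 0.368]
orientation: [[-0.133, 0.186, 0.973], [-0.55, 0.803, -0.229], [-0.825, -0.566, -0.004]]
contact_force: [-0.2, -0.9, -1.8]
gripper_width: 0.0243
```

```bash
python3 - <<'E'
from h import *
np.set_printoptions(precision=4,suppress=True)
s=read_state(); print(s['clock'],s['position'],s['orientation'],s['contact_force'],s['gripper_width'],s['joint_positions'])
E
```

```text
15.7 [0.5036 0.1508 0.368 ] [[-0.1327  0.1864  0.9735]
 [-0.5501  0.8032 -0.2288]
 [-0.8245 -0.5658 -0.0041]] [-0.2078 -0.9241 -1.8024] 0.024342835151064463 [-12.9523  30.0116 -33.6892  82.7148  32.8636 103.0228 -62.0395]
```

```bash
python3 - <<'E'
from h import *
np.set_printoptions(precision=4,suppress=True)
s=read_state(); R0=s['orientation']; a=R0[:,0]
for az in [-30,-45,-60]:
    t=np.array([np.cos(np.radians(az)),np.sin(np.radians(az)),0]); ax=np.cross(a,t); th=np.arccos(a@t); rv=R0.T@(ax/np.linalg.norm(ax)*th); print(az,np.degrees(th),rv,rv/8)
E
```

```text
-30 80.78862745296966 [ 0.     -1.3677 -0.3431] [ 0.     -0.171  -0.0429]
-45 72.83683627989609 [-0.     -1.1311 -0.5803] [-0.     -0.1414 -0.0725]
-60 65.79514149611384 [ 0.     -0.8623 -0.7584] [ 0.     -0.1078 -0.0948]
```

Request:
play_rows(targets="0 0 0 0 -0.14 -0.07;0 0 0 0 -0.28 -0.145;0 0 0 0 -0.42 -0.215;0 0 0 0 -0.56 -0.29;0 0 0 0 -0.56 -0.29;0 0 0 0 -0.56 -0.29")

```text
clock: 16.45
position: [0.5049, 0.1487, 0.3708]
orientation: [[0.349, 0.226, 0.91], [-0.783, 0.604, 0.15], [-0.516, -0.764, 0.388]]
contact_force: [0.2, -1.0, -0.6]
gripper_width: 0.0239
```

```bash
python3 - <<'E'
from h import *
np.set_printoptions(precision=4,suppress=True)
s=read_state(); print(s['clock'],s['position'],s['orientation'],s['contact_force'],s['gripper_width'],s['joint_positions'])
R0=s['orientation']; a=R0[:,0]
for az in [-30,-45,-60]:
    t=np.array([np.cos(np.radians(az)),np.sin(np.radians(az)),0]); ax=np.cross(a,t); th=np.arccos(a@t); rv=R0.T@(ax/np.linalg.norm(ax)*th); print(az,np.degrees(th),rv,rv/8)
snap('side','s9')
E
```

```text
16.45 [0.5049 0.1487 0.3708] [[ 0.3487  0.2263  0.9095]
 [-0.7826  0.6043  0.1496]
 [-0.5158 -0.7639  0.3878]] [ 0.163  -1.0256 -0.5542] 0.023923399707986865 [-26.8589  27.5265 -32.1917 101.0648  57.8118 100.903  -77.6782]
-30 46.11471356667884 [-0.     -0.7961 -0.1186] [-0.     -0.0995 -0.0148]
-45 36.881172344809265 [ 0.     -0.5763 -0.2867] [ 0.     -0.072  -0.0358]
-60 31.566141176108093 [ 0.     -0.3422 -0.4317] [ 0.     -0.0428 -0.054 ]
```

View pics/s9.png

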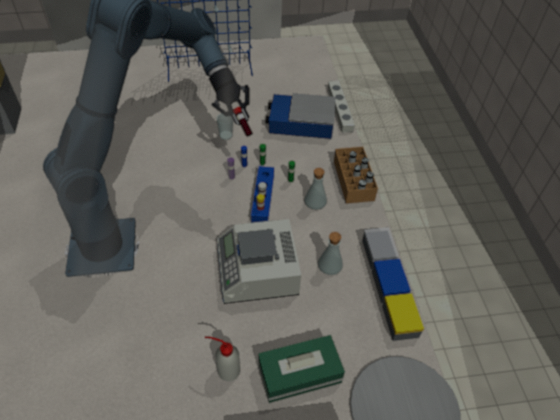

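Working well; continue to level with heading −45°.

Request:
play_rows(targets="0 0 0 0 -0.14 -0.07;0 0 0 0 -0.28 -0.14;0 0 0 0 -0.42 -0.21;0 0 0 0 -0.53 -0.26;0 0 0 0 -0.576 -0.287;0 0 0 0 -0.576 -0.287;0 0 0 0 -0.576 -0.287;0 0 0 0 -0.576 -0.287")

```text
clock: 17.5
position: [0.5047, 0.1493, 0.3708]
orientation: [[0.708, 0.383, 0.593], [-0.706, 0.383, 0.595], [0.001, -0.84, 0.542]]
contact_force: [-0.4, 0.0, -1.2]
gripper_width: 0.024
```

```bash
python3 - <<'E'
from h import *
np.set_printoptions(precision=4,suppress=True)
s=read_state(); print(s['clock'],s['position'],s['orientation'],s['contact_force'],s['gripper_width'],s['joint_positions'],s['joint_vel'])
snap('side','s10');snap('wrist','w10');c=snap('scene','sc10')
E
```

```text
17.5 [0.5047 0.1493 0.3708] [[ 0.708   0.3835  0.5931]
 [-0.7062  0.3831  0.5954]
 [ 0.0011 -0.8404  0.542 ]] [-0.4293  0.0224 -1.2199] 0.02398407091327401 [-43.2424  34.6321 -21.578  120.3956  80.4784 107.8283 -99.1382] [-0.1699  0.1488 -0.0344  0.521   0.1073  0.0903 -0.1756]
```

View pics/sc10.png

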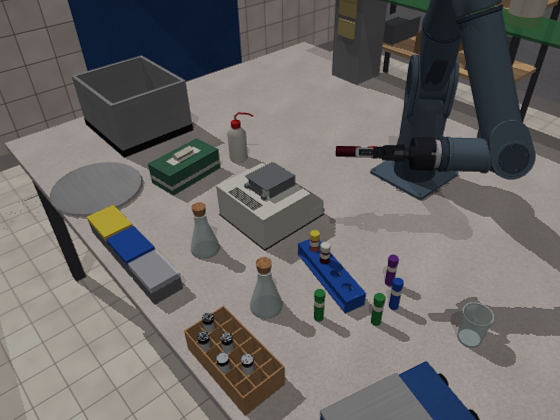

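View pics/w10.png

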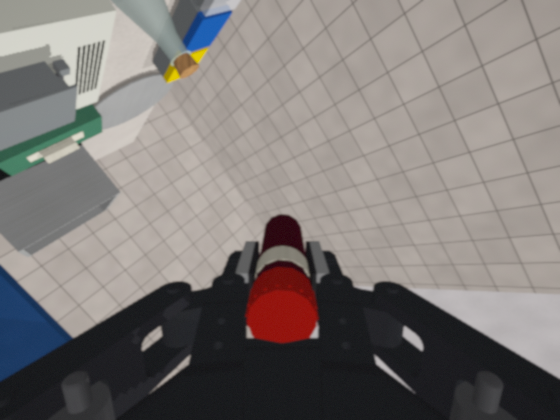

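```bash
python3 - <<'E'
from h import *
np.set_printoptions(precision=4,suppress=True)
for f in ['sc10','s10']:
    c=load(f); K=c['camera_matrix']; z=c['depth']; v,u=np.mgrid[:420,:560]
    P=np.stack([(u-K[0,2])/K[0,0]*z,(v-K[1,2])/K[1,1]*z,z],-1); X=(P-c['t'])@c['R']
    s=(X-np.array([.5047,.1493,.3708]))@np.array([.708,-.7062,.001]); d=np.linalg.norm(X-np.array([.5047,.1493,.3708])-s[...,None]*np.array([.708,-.7062,.001]),axis=-1)
    m=(z>0)&(d<.025)&(s>.008)&(s<.07); p=X[m]; ss=s[m]; print(f,len(p),ss.max())
    for a,b in [(.008,.016),(.016,.024),(.024,.032),(.032,.045)]:
        q=p[(ss>=a)&(ss<b)]; print(a,len(q),q[:,2].max() if len(q) else 0, q.mean(0) if len(q) else 0)
c=load('sc10')
# lid & other vials
for n,(u,v) in dict(lid=(268,176),lid2=(285,178),yel=(315,234),wh=(325,246)).items(): print(n,px(c,u,v))
a=load('scene0')['image'].astype(int); b=c['image'].astype(int)
cv2.imwrite('pics/cmp.png',np.abs(a-b).max(-1).clip(0,255).astype(np.uint8))
E
```

```text
sc10 183 0.044481974738811686
0.008 42 0.3838117584201958 [0.5189 0.1468 0.376 ]
0.016 37 0.3840061374806169 [0.5247 0.1412 0.3744]
0.024 40 0.3832791177545579 [0.5301 0.1355 0.3758]
0.032 64 0.3842108503515748 [0.5381 0.1283 0.3751]
s10 106 0.04689864751233884
0.008 19 0.3869478821060174 [0.509  0.1364 0.3797]
0.016 19 0.3862663510378217 [0.5136 0.1298 0.3793]
0.024 17 0.38675529951310234 [0.5194 0.1238 0.3788]
0.032 46 0.3879825416777481 [0.53   0.1179 0.3773]
lid [ 0.5197 -0.157   0.1505]
lid2 [ 0.4838 -0.1226  0.1442]
yel [0.5545 0.0786 0.1   ]
wh [0.5655 0.1275 0.0972]
```

View pics/cmp.png

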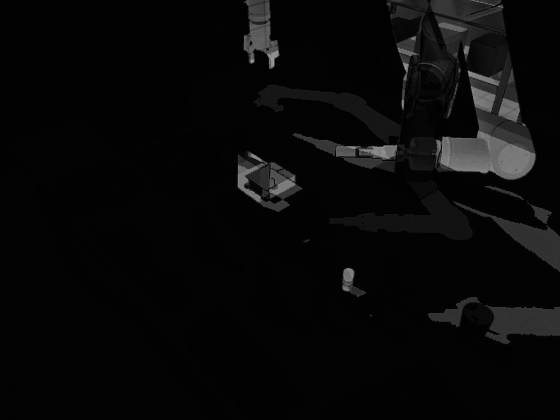

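```bash
python3 - <<'E'
from h import *
c=load('sc10');cv2.imwrite('pics/sc10c.png',cv2.resize(c['image'][120:260,200:400,::-1],None,fx=4,fy=4,interpolation=cv2.INTER_CUBIC))
E
```

```text
(no output)
```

View pics/sc10c.png

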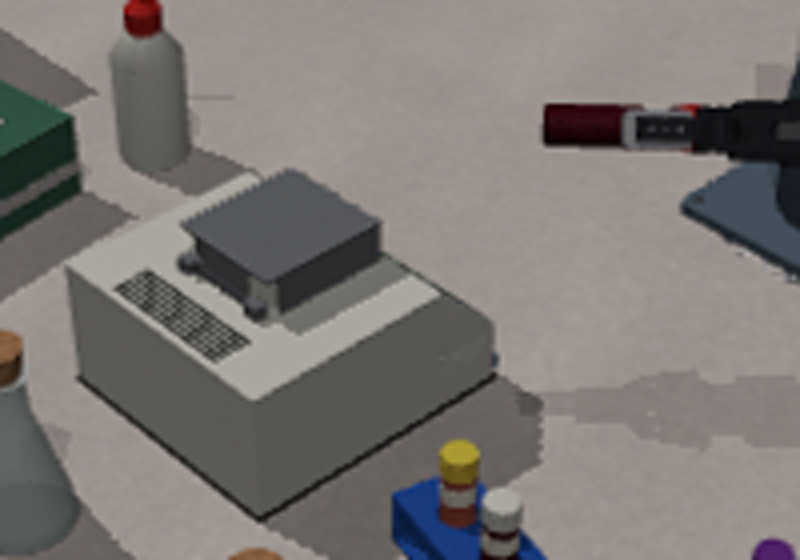

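Request:
play_rows(targets="0 0 0 0 0 0;0 0 0 0 0 0;0 0 0 0 0 0;0 0 0 0 0 0")

```text
clock: 18.15
position: [0.5043, 0.1496, 0.3703]
orientation: [[0.709, 0.382, 0.592], [-0.705, 0.382, 0.598], [0.002, -0.841, 0.54]]
contact_force: [-0.0, 0.4, -0.7]
gripper_width: 0.0238
```

```bash
python3 - <<'E'
from h import *
s=read_state(); print(s['clock'],s['position'],s['orientation'][2,0],s['gripper_width'],abs(s['joint_vel']).max(),s['contact_force'])
print(job_done())
E
```

```text
18.15 [0.50427899 0.14957662 0.37026929] 0.0023505702454136726 0.023802658280053953 0.14349722957576858 [-0.01751646  0.38358764 -0.74726951]
the job is handed in; nothing more can be done
None
```

The job is done and handed in at about 18 s of the 53 s allowed.

- **Lid:** I pushed it down along its arc with the shut fingers until it stopped. The fingertips stopped at 151 mm, the height given for the closed lid, with a final press of about 17 N. After I backed off, the cameras put the lid's top at about 150 to 153 mm, so it is flat and shut.
- **Red vial:** I gripped it from above at 40 N and drew it straight up 150 mm, well clear of the rack. Then I raised it further and turned it onto its side.
- **Last checks:**
  - The vial is still in the gripper at about 0.37 m above the bench.
  - The tool is level to about 0.15°, and the top of the glass stays within about 2 mm over the stretch I could measure.
  - The joints are practically still.
  - Comparing the scene image from before and after, only the lid, the red vial and the arm with its shadows changed.

Two small disagreements. The gripper opening reads 23.8 mm on the 25 mm glass. One lid reading, at a pixel I took on its edge, gave 144 mm. No check failed.

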